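Lay out the wine-service kit in order of use

ROBOT

A 7-joint arm with a two-finger parallel gripper is mounted at the origin on the work surface. World frame = base frame: x ahead of the robot, y to its left, z up, the work surface at z = 0. Lengths are in m, angles in degrees, forces in N, time in s.
With the tool pointing down it reaches from about 0.4 to 0.85 m from the base axis. Payload 10.4 kg.
Tool frame: the origin (TCP) lies on the centre line of the jaws, within the pads' length; the fingertips stand 8 mm ahead of it and the grasp point (between the pads) lies 11 mm behind it (tip_reach is the distance from the TCP to the fingertips, in m); z points along the fingers, y is the line along which they close (so a half turn about z gives the same grasp; the last joint's range is limited). The gripper opens to 87 mm and grips with 3 to 60 N. Pads are 19 mm wide; open, the fingers measure 117 mm over their backs; the gripper's body (75 mm by 190 mm) begins 51 mm behind the grasp point.
Start: joints at [-76.238, 19.034, -3.707, 83.658, 1.238, 77.344, -5.071], TCP at [0.162, 0.604, 0.231] pointing down, gripper open.
Joint ranges: [-148.97, 148.97], [-28.65, 121.19], [-84.17, 76.75], [9.2, 138.47], [-72.65, 252.65], [3.7, 117.97], [-149.18, 149.18]. Speed limits (degrees/s): [127.2, 127.2, 159.86, 159.86, 180, 180, 180].

INTERFACE

Orientations are given as a 3x3 rotation matrix whose columns are the frame's x, y, z axes.
In Python, from station import * gives the robot as it stands. Calls block until the motion is done:
- move_to(position, orientation): joint-space move of the TCP to a pose.
- move_straight(position, rot=None, speed=0.15, threshold=None): straight line of the TCP; rot=None keeps the orientation; speed is the mean speed in m/s. With threshold (N) it stops when the force on the tool has changed by that much, and returns True; else False.
- goto_joints(angles): joint-space move.
- set_gripper(opening): opening from 0.0 (shut) to 1.0 (fully open); the grip force is fixed at half the most; returns when the fingers have stopped.
- hold(seconds).
- ik(position, orientation): joint angles nearest the present ones, or None.
- sense(): the state.
- camera(name): name is "side" or "top"; returns the picture (480x640x3 uint8, red, green, blue); there is no depth.
- calibration(name): a dict with "camera_matrix" (3x3 intrinsics, pixels), "camera_from_world" (4x4, takes a point from world to camera coordinates). Camera axes: x right, y up, looking along -z (the intrinsics and any distortion apply to the point x, -y, -z); pixel columns grow to the right and rows downward; lengths in m; the calibration is good to about 2 mm. A picture is of the moment at which its call begins. calibration takes no time and is no camera call.
A pose or a line that the arm cannot do raises IKError and nothing moves.
- hand_in(): hands the job in; it is judged then, once.
Trained networks look in the newest picture that a camera, given by its name, has taken for a name from the list of things; names that differ only in an ending like _2 or _b are one class to them, and where a whole thing is asked for, a point or a joint stands for the part that bears it (a point fixed in the world has none). Each returns a list of dicts, best first, with "p" (0 to 1); they miss things now and then, are a little off and sometimes report something else, mostly with a low value. They report only what shows in the picture. A call takes as long as a camera call. They do not tell look-alikes from the thing itself.
- spot_in(name, camera): "position" ([row, column] as shares, 0 to 1, of the picture: columns of its width, rows of its height, amid what is visible of it).
- cut_out(name, camera): "mask" (480x640 bool, what is visible of it) and "position" ([row, column] as shares, 0 to 1, of the picture: columns of its width, rows of its height, amid what is visible of it).
The state is a dict: "time": time; "joint_pos": joint angles; "qvel": joint speeds; "tau": joint torques, N m; "tcp_pos": TCP position; "ee_rot": TCP orientation; "wrist_force": force on the tool from outside, world axes, zero at the start; "ft_torque": the same for the moment, N m; "opening": opening from 0.0 (shut) to 1.0 (fully open); "gripper_force": force on a finger pad.
Only numpy, scipy, OpenCV 4.12 (cv2) and the standard library are available. Lean on these libraries where they do the work, as an engineer would, in place of code of your own. Each camera call takes 0.05 s, during which the arm holds its last target. There are 200 camera calls.

TASK

The wooden kit tray holds the foil cutter in one end compartment; complete the set in order of use along the tray: lay the folded corkscrew in the middle compartment, next to the foil cutter, and the bottle stopper in the empty compartment at the other end. Each tool should lie flat on the tray floor, lengthwise between the ribs and roughly in the middle of its compartment; set them down rather than dropping them, and leave the foil cutter lying where it belongs.

Things in the scene. Friction and masses are not known exactly. Their poses are not given: they have to be found in the camera images.
- tray: Fixed wooden tray, left of centre, any yaw, 248 x 160 mm. Origin: centre of underside, on the desk, z up. Three compartments in a row along its x, centred at x = -80 (holds the foil cutter), 0 (middle) and +80 mm (empty end), y = 0; each 76 mm wide, 148 mm long along y. Floor 6 mm above the origin; 4 mm wide ribs between them rise 5 mm, the 6 mm thick rim 8 mm, above the floor.
- foil_cutter: Black horseshoe-shaped foil cutter, 58 x 48 x 18 mm, loose, lying flat in the tray's end compartment at tray x about -80 mm. Origin: centre of its underside; x along the 58 mm length. To be left there.
- corkscrew: Waiter's corkscrew, folded shut, lying on its side on the desk, right of centre: black handle bar, steel lever alongside, coiled worm between. 116 mm long (its x), 28 mm wide (y), 18 mm high (lever 16). 60 to 130 g. Origin: centre of underside, z up; grip across the width near the origin. Not the flat steel cap opener that lies there too.
- stopper: Bottle stopper lying on the desk, right of centre; 74 mm long (its x). Origin: mid-length, underside, z up. Square pale wooden head, x -37 to -7 mm, 26 mm wide (y), 22 mm high, lying on its face; round tapered black rubber plug, x -7 to 37 mm, 18 to 15 mm thick, clear of the desk. 35 to 70 g, mostly the head: grip across it at x about -20 mm. Not the plain wine cork standing nearby.
Not all that is in view belongs to the job. There is more than one size of the stopper; the job needs the largest.

How it is judged:
By the outcome, as a careful person would: the job done as asked, in the order asked, and still so for the second after the job is handed in, with the robot touching nothing.
It also fails if it takes over 58 s, if anything falls off the work surface, if the arm or the gripper's body presses on something with over 40 N, if the wrist force passes 120 N, or if a joint passes its speed limit or range.

## Working session

There is one attempt and no reset: what is moved stays moved. The work goes in short steps, each a Python script; the robot and the scene stay as the last script left them, time stands still between calls to the robot, and variables do not carry over. Pictures are saved under pics/ and viewed, at most 10 in all, crops included, and the job is handed in when it is done.

```bash
mkdir -p pics; ls; python3 - <<'E'
from station import *
import cv2,numpy as np
for n in("top","side"):
    cv2.imwrite(f"pics/{n}0.png",camera(n)[:,:,::-1]); c=calibration(n); print(n,{k:np.round(v,4).tolist() if not isinstance(v,str) else v for k,v in c.items()})
    for t in("tray","foil_cutter","corkscrew","stopper"):
        print(t,[(round(d["p"],2),round(d["position"][0]*480),round(d["position"][1]*640),int(d["mask"].sum())) for d in cut_out(t,n)])
print(sense()["time"])
E
```

```text
pics
top {'camera_matrix': [[463.8622, 0.0, 323.6379], [0.0, 463.8622, 236.4962], [0.0, 0.0, 1.0]], 'camera_from_world': [[0.0089, -0.9999, 0.0144, -0.0584], [0.9827, 0.0114, 0.1848, -0.5583], [-0.1849, 0.0125, 0.9827, -0.7985], [0.0, 0.0, 0.0, 1.0]]}
tray [(0.88, 258, 174, 10579)]
foil_cutter [(0.82, 305, 156, 744)]
corkscrew [(0.61, 285, 338, 811)]
stopper [(0.75, 175, 466, 196), (0.64, 215, 435, 442), (0.53, 192, 380, 190)]
side {'camera_matrix': [[482.759, 0.0, 316.1547], [0.0, 482.759, 235.2783], [0.0, 0.0, 1.0]], 'camera_from_world': [[0.7582, -0.6519, 0.0129, -0.4631], [0.4873, 0.5797, 0.653, -0.3019], [-0.4332, -0.4888, 0.7572, -0.6041], [0.0, 0.0, 0.0, 1.0]]}
tray [(0.89, 192, 205, 7555)]
foil_cutter [(0.91, 195, 156, 723)]
corkscrew [(0.89, 312, 289, 1298)]
stopper [(0.75, 335, 438, 657), (0.69, 282, 401, 348), (0.63, 338, 501, 368)]
0.5
```

View pics/top0.png

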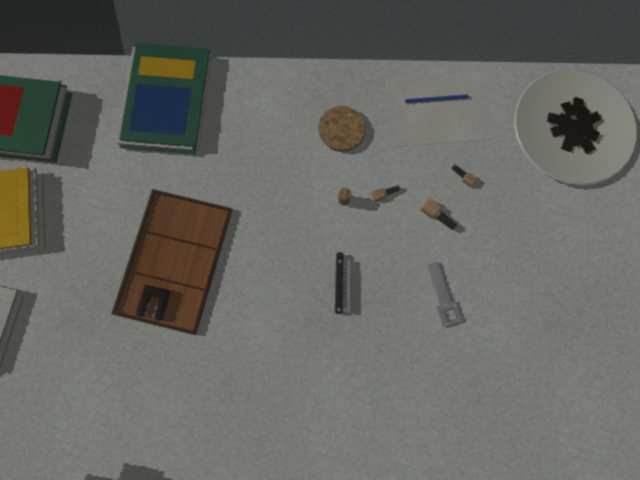

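View pics/side0.png

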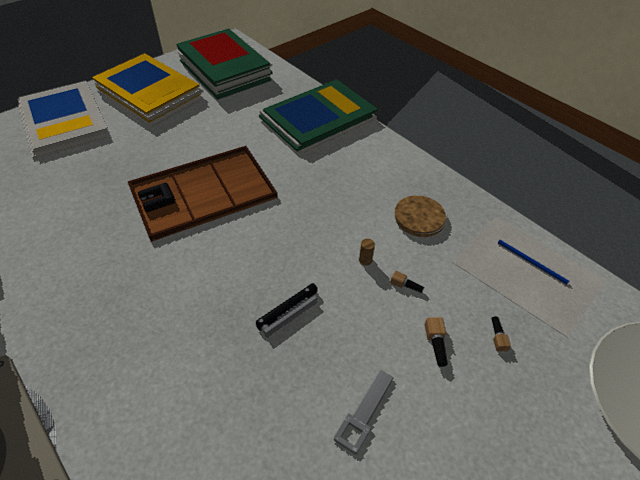

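The top view shows the tray at (row 258, col 174), with the foil cutter at its near end (305,156). The corkscrew, a black bar with a coil, is at (285,338), and the flat steel cap opener at (295,445) is a distractor. The stoppers are at (215,435) large, (175,466) small and (192,380) small; the cork stands at (196,344). The one at (215,435) has the largest mask in both views, side (335,438), so it should be the right one. Next I'll fit models to the masks in both cameras and confirm with a crop.

```bash
cat > h.py <<'E'
from station import *
import cv2,numpy as np
from scipy.optimize import minimize
S=4
def proj(P,n):
    c=calibration(n);M=np.array(c["camera_from_world"]);q=np.asarray(P)@M[:3,:3].T+M[:3,3]
    q=q*[1,-1,-1];K=np.array(c["camera_matrix"]);u=q@K.T
    return u[:,:2]/u[:,2:]
def unproj(rc,n,z):
    c=calibration(n);M=np.array(c["camera_from_world"]);K=np.array(c["camera_matrix"])
    d=np.linalg.solve(K,[rc[1],rc[0],1])*[1,-1,-1];d=M[:3,:3].T@d;o=-M[:3,:3].T@M[:3,3]
    return o+d*(z-o[2])/d[2]
def box(x0,x1,y0,y1,z0,z1): return np.array([[x,y,z] for x in(x0,x1) for y in(y0,y1) for z in(z0,z1)])/1000.
PARTS={"tray":[box(-124,124,-80,80,0,14)],"corkscrew":[box(-58,58,-14,14,0,17)],"foil_cutter":[box(-29,29,-24,24,0,18)],
"stopper":[box(-37,-7,-13,13,0,22),np.r_[box(-7,-6,-8,8,3,19),box(36,37,-6.5,6.5,4.5,17.5)]]}
def sil(parts,p,z,n):
    m=np.zeros((480*S,640*S),np.uint8);c,s=np.cos(p[2]),np.sin(p[2])
    for b in parts:
        w=b@np.array([[c,-s,0],[s,c,0],[0,0,1]]).T+[p[0],p[1],z]
        cv2.fillConvexPoly(m,cv2.convexHull(((proj(w,n)+.5)*S).astype(np.float32)).round().astype(np.int32),1)
    return m>0
def fit(name,masks,z=0.,yaws=None,scale=1.):
    parts=[b*scale for b in PARTS[name]];big={n:cv2.resize(m.astype(np.uint8),None,fx=S,fy=S,interpolation=cv2.INTER_NEAREST)>0 for n,m in masks.items()}
    rc=[unproj(np.argwhere(m).mean(0),n,z+.008) for n,m in masks.items()];x0=np.mean(rc,0)
    def cost(q):
        p=[q[0]/1000,q[1]/1000,q[2]/30]
        v=[]
        for n,b in big.items():
            s=sil(parts,p,z,n);v.append(1-(s&b).sum()/(s|b).sum())
        return np.mean(v)
    yaws=np.radians(np.arange(0,360,30)) if yaws is None else yaws
    best=min(([x0[0]*1000,x0[1]*1000,y*30] for y in yaws),key=cost)
    r=minimize(cost,best,method="Nelder-Mead",options=dict(initial_simplex=np.array(best)+np.array([[0,0,0],[8,0,0],[0,8,0],[0,0,8]]),maxiter=120,xatol=.1,fatol=1e-4))
    return np.array([r.x[0]/1000,r.x[1]/1000,r.x[2]/30]),1-r.fun
def masks_of(name,z=0.,near=None):
    out={}
    for n in("top","side"):
        ds=cut_out(name,n)
        if not ds: continue
        d=ds[0] if near is None else min(ds,key=lambda d:np.linalg.norm(unproj(np.argwhere(d["mask"]).mean(0),n,z+.008)[:2]-near))
        out[n]=d["mask"]
    return out
E
cat > m.py <<'E'
from h import *
t=camera("top");s=camera("side")
a=cv2.resize(t[150:340,320:500],(570,600),interpolation=cv2.INTER_CUBIC)
b=cv2.resize(s[230:380,250:520],(800,444))
cv2.imwrite("pics/crop1.png",a[:,:,::-1])
near=unproj((215,435),"top",.01)[:2]
for n in("top","side"):
    for d in cut_out("stopper",n): print(n,int(d["mask"].sum()),unproj(np.argwhere(d["mask"]).mean(0),n,.01).round(3))
for k,z,nr in(("tray",0,None),("foil_cutter",.006,None),("corkscrew",0,None),("stopper",0,near)):
    M=masks_of(k,z,nr)
    p,iou=fit(k,M,z); print(k,p[:2].round(4),np.degrees(p[2]).round(1),round(iou,3),list(M))
    for n in M:
        p1,i1=fit(k,{n:M[n]},z,[p[2]]);print("   ",n,p1[:2].round(4),np.degrees(p1[2]).round(1),round(i1,3))
    if k=="stopper":
        print([(c,round(fit(k,M,z,[p[2]],c)[1],3)) for c in(.8,.9,1.1)])
        p,iou=fit(k,M,z,[p[2]+np.pi]);print("flip",p,iou)
print(sense()["time"])
E
time python3 m.py
```

```text
top 421 [ 0.614 -0.275  0.01 ]
top 188 [ 0.656 -0.17   0.01 ]
top 225 [ 0.694 -0.331  0.01 ]
side 677 [ 0.615 -0.275  0.01 ]
side 410 [ 0.691 -0.335  0.01 ]
side 334 [ 0.655 -0.174  0.01 ]
tray [0.5187 0.2333] -13.1 0.901 ['top', 'side']
    top [0.5188 0.2339] -13.1 0.925
    side [0.5182 0.2308] -13.2 0.888
foil_cutter [0.4374 0.2602] -12.9 0.842 ['side']
    side [0.4383 0.2628] -13.7 0.844
corkscrew [ 0.4796 -0.0896] -1.0 0.798 ['top', 'side']
    top [ 0.4779 -0.0894] -1.8 0.765
    side [ 0.4792 -0.0908] -0.8 0.848
stopper [ 0.6112 -0.2785] 230.3 0.84 ['top', 'side']
    top [ 0.6111 -0.2781] 230.7 0.857
    side [ 0.6115 -0.279 ] 228.2 0.835
[(0.8, np.float64(0.767)), (0.9, np.float64(0.9)), (1.1, np.float64(0.702))]
flip [ 0.61111914 -0.27735674  7.0422559 ] 0.592906551017959
1.1
real	0m16.740s
user	0m12.079s
sys	0m1.398s
```

View pics/crop1.png

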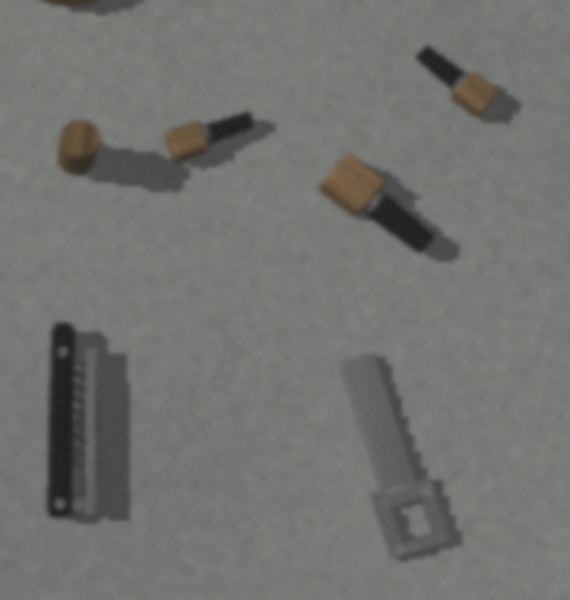

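The crop confirms both targets. The large stopper is at crop (350,185)–(430,240) and is clearly bigger than the two small ones; the black and coil corkscrew is at (75,425), and the flat opener to its right is the distractor. The fits agree across cameras to about 2 mm, and the foil cutter falls where tray x = -80 predicts. I'll move the corkscrew first.

```bash
cat >> h.py <<'E'
TRAY=np.array([.5187,.2333,np.radians(-13.1)])
def down(yaw): # tool y axis at angle yaw, z down
    y=np.array([np.cos(yaw),np.sin(yaw),0]);z=np.array([0,0,-1.]);return np.c_[np.cross(y,z),y,z]
def goto(xy,z,yaw):
    j=np.array(sense()["joint_pos"]);c=[]
    for a in(yaw,yaw+np.pi):
        q=ik([*xy,z],down(a))
        if q is not None:c.append((np.abs(np.array(q)-j).max(),a))
    a=min(c)[1];move_to([*xy,z],down(a))
def st(t):
    s=sense();print(t,round(s["time"],2),np.round(s["tcp_pos"],4),round(s["opening"]*87,1),np.round(s["gripper_force"],1),np.round(s["wrist_force"],1))
def pick(xy,yaw,w,z=.010):
    goto(xy,.10,yaw+np.pi/2);set_gripper(w/87);st("above")
    print(move_straight([*xy,z],speed=.1,threshold=10));st("down")
    set_gripper(0);st("grip");move_straight([*xy,.13],speed=.15);st("up")
E
python3 - <<'E'
from h import *
pick(np.array([.4796,-.0896]),np.radians(-1),55)
cv2.imwrite("pics/held1.png",camera("side")[200:400,200:480,::-1])
E
```

```text
above 4.66 [ 0.4796 -0.0896  0.1   ] 54.9 0.0 [-0.7  0.7  1.1]
False
down 5.71 [ 0.48   -0.0897  0.0105] 55.0 0.0 [0.7 0.3 0.2]
grip 6.3 [ 0.4797 -0.0896  0.0101] 27.8 30.0 [-0.1  0.9  2.8]
up 7.25 [ 0.479  -0.0895  0.1292] 27.7 30.0 [ 0.   0.1 -0.7]
```

View pics/held1.png

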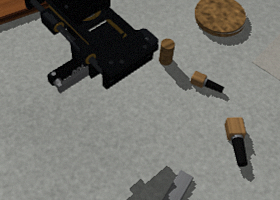

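The corkscrew is held: 27.8 mm between the jaws, 30 N, and its end shows below the gripper. Now I'll place it.

```bash
cat >> h.py <<'E'
def place(xy,yaw,z,w):
    goto(xy,.13,yaw);st("over")
    print(move_straight([*xy,z+.02],speed=.15));print(move_straight([*xy,z],speed=.03,threshold=6));st("set")
    hold(.2);set_gripper(w/87);st("open");move_straight([*xy,.13],speed=.15);st("up")
E
python3 - <<'E'
from h import *
place(TRAY[:2],TRAY[2],.0165,42)
pick(np.array([.6112,-.2785])-.020*np.array([np.cos(np.radians(230.3)),np.sin(np.radians(230.3))]),np.radians(230.3),48)
t=camera("top");cv2.imwrite("pics/p1.png",cv2.resize(t[170:350,90:500],(800,351))[:,:,::-1])
E
```

```text
over 8.53 [0.5191 0.2315 0.1298] 27.4 30.0 [ 0.9 -0.6 -1.3]
False
True
set 9.98 [0.5183 0.2332 0.0161] 27.3 30.0 [-1.1 -0.3  4.5]
open 10.78 [0.5177 0.2329 0.0156] 41.6 0.0 [0.1 0.2 0.4]
up 11.69 [0.5181 0.2331 0.1291] 41.8 0.0 [ 0.7 -1.  -0.3]
above 13.97 [ 0.624  -0.2629  0.1   ] 47.9 0.0 [-0.4 -0.  -0.1]
False
down 15.03 [ 0.6243 -0.2634  0.0105] 48.0 0.0 [-0.   0.2  0.7]
grip 15.55 [ 0.6241 -0.2631  0.0102] 25.9 30.0 [0.7 0.3 0.5]
up 16.5 [ 0.6236 -0.2627  0.1289] 26.0 30.0 [-0.2 -0.3 -1.3]
```

View pics/p1.png

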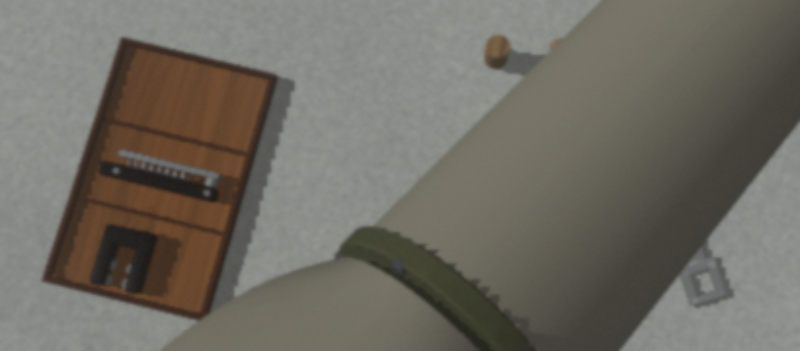

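The corkscrew lies flat, lengthwise and centred in the middle compartment, crop (160,178), and the foil cutter hasn't moved. The stopper is held at 26 mm. Now I'll place the stopper with its mid-length on the compartment centre.

```bash
python3 - <<'E'
from h import *
c=TRAY[:2]+.080*np.array([np.cos(TRAY[2]),np.sin(TRAY[2])])
R=np.array(sense()["ee_rot"]);now=np.arctan2(R[1,1],R[0,1]);obj=np.radians(230.3)
j=np.array(sense()["joint_pos"]);o=[]
for f in(TRAY[2],TRAY[2]+np.pi):
    yaw=obj+f-now; xy=c-.020*np.array([np.cos(yaw),np.sin(yaw)])
    q=ik([*xy,.13],down(f))
    if q is not None:o.append((np.abs(np.array(q)-j).max(),f,xy))
_,f,xy=min(o,key=lambda t:t[0])
move_to([*xy,.13],down(f));place(xy,f,.0165,42)
goto_joints([-76.238,19.034,-3.707,83.658,1.238,77.344,-5.071]);hold(.2)
for n in("top","side"):
    t=camera(n);t=t[170:350,90:330] if n=="top" else t[130:260,110:310]
    cv2.imwrite(f"pics/f_{n}.png",cv2.resize(t,None,fx=3,fy=3)[:,:,::-1])
for k in("corkscrew","stopper","foil_cutter"):
    M=masks_of(k,.006,TRAY[:2]);p,i=fit(k,M,.006);d=p[:2]-TRAY[:2];a=TRAY[2]
    print(k,np.round([d@[np.cos(a),np.sin(a)],d@[-np.sin(a),np.cos(a)]],4),np.degrees(p[2]-a).round(1),round(i,3),list(M))
st("end")
E
```

```text
over 18.61 [0.6014 0.2339 0.1301] 25.9 30.0 [ 0.8 -0.3 -0.8]
False
True
set 20.06 [0.6008 0.2345 0.0161] 25.7 30.0 [-1.2  0.4  5.5]
open 20.88 [0.6002 0.2345 0.0154] 42.0 0.0 [-0.6 -0.3  0.1]
up 21.8 [0.6006 0.2347 0.129 ] 42.5 0.0 [ 0.8  0.1 -1.1]
corkscrew [0.0007 0.0009] 90.4 0.856 ['top', 'side']
stopper [ 0.0809 -0.0004] 269.7 0.9 ['top', 'side']
foil_cutter [0.0805 0.0077] 69.9 0.504 ['side']
end 24.49 [0.1624 0.6035 0.2306] 41.9 0.0 [-0.  -0.2 -0.6]
```

View pics/f_top.png

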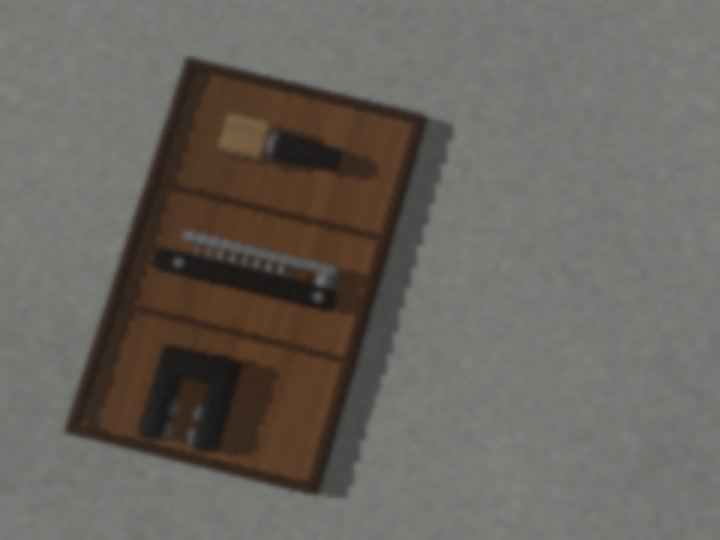

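View pics/f_side.png

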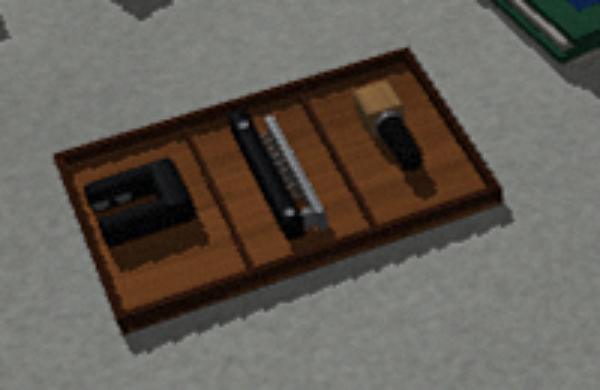

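Both pictures show all three tools flat in their compartments: the stopper in the far end at top crop (280,145), the corkscrew in the middle at (245,275), and the foil cutter unmoved at (190,400). The foil cutter fit is a false detection on the stopper (IoU 0.5). The corkscrew and stopper fits are within 1 mm of centre, so I'm handing in.

```bash
python3 -c "
from station import *
print(hand_in())"
```

```text
the job is handed in; nothing more can be done
None
```

The job is handed in: the corkscrew lies in the middle compartment and the largest stopper in the far end one, both measured within about 1 mm of centre, with the foil cutter left where it was, after about 24.5 s on the robot's clock.

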